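# Photograph the electrotype seal with the two-stage release

## Robot

A 6-joint arm with a two-finger parallel gripper is mounted at the origin on the work surface. World frame = base frame: x ahead of the robot, y to its left, z up, the work surface at z = 0. Lengths are in m, angles in rad, forces in N, time in s.
With the tool pointing down it reaches from about 0.3 to 1 m from the base axis. Payload 5.1 kg.
Tool frame: the origin (TCP) lies at the very end of the fingers, on their centre line; the grasp point (between the pads) lies 19 mm behind it (grip_depth is the distance from the TCP to the grasp point, in m); z points along the fingers, y is the line along which they close (so a half turn about z gives the same grasp; the last joint's range is limited). The gripper opens to 95 mm and grips with 3 to 60 N. Pads are 20 mm wide; open, the fingers measure 119 mm over their backs; the gripper's body (75 mm by 180 mm) begins 59 mm behind the grasp point.
Start: joints at [-1.2, 0.124, 1.65, -0, 1.367, -0.083], TCP at [0.285, -0.584, 0.215] pointing down, gripper open.
Joint ranges: [-2.61, 2.61], [-1.02, 2.33], [0.03, 2.71], [-1.35, 4.49], [0.32, 2.68], [-2.91, 2.91]. Speed limits (rad/s): [2.57, 2.57, 3.14, 3.14, 3.14, 3.14].

## Interface

Orientations are given as [roll, pitch, yaw] about the fixed x, y, z axes, in that order (R = Rz(yaw) Ry(pitch) Rx(roll)).
In Python, from workcell import * gives the robot as it stands. The module is installed in compiled form; this text tells all that it offers.
- The arm moves only by the tool servo_tool, never from a script. Its argument "series" is a list of rows, each an object of numbers: "wx", "wy", "wz": the turn, a rotation vector about the tool's x, y, z in units of 5 degrees (1.0 is 5 degrees); "x", "y", "z": the shift along the tool's x, y, z in units of 40 mm (1.0 is 40 mm); "jaw": the closure, from 0 (fully open) to 1 (shut). A call has exactly 5 rows; each row is the pose to reach, as a shift and turn from the pose commanded when the call began, along the tool's axes at that moment; what a row does not reach only later rows make up. A row lasts 1/12 s, in which the tool goes at most 41.7 mm and 7.16 degrees, less where a joint would pass 70% of its speed; a pose out of reach is approached as far as the arm can. A call with a gripper value outside its range is refused whole. The fingers move at their own pace and stop on an object; the grip force is fixed at half the most. Time passes only in rows, so rows that repeat a pose let the fingers close, or fill a call up. It gives the time, the measured TCP pose, the force, the opening and the grip force at its end, in the units of the state.
- read_state(): the state, without advancing time (a new reading comes with each control period).
- camera(name): name is "scene" or "top" or "wrist"; returns (picture, depth): 384x512x3 uint8, red, green, blue; 384x512 float32, m along the optical axis (not along the pixel's ray), 0 where there is no reading.
- camera_params(name): a dict with "fx", "fy", "cx", "cy" (pixels), "rvec" (rotation vector, rad) and "tvec" (3), from world to camera coordinates, as OpenCV has them. Camera axes: x right, y down, z forward; pixel columns grow to the right and rows downward; lengths in m; the calibration is good to about 2 mm. A picture is of the moment at which its call begins: read the wrist's pose just before it. camera_params takes no time and is no camera call; for the wrist camera it gives the pose at the moment of the call.
- close_job(): hands the job in; it is judged then, once.
The state is a dict: "time": time; "q": joint angles; "qvel": joint speeds; "effort": joint torques, N m; "tcp_pos": TCP position; "orientation": TCP orientation; "ft_force": force on the tool from outside, world axes, zero at the start; "moment": the same for the moment, N m; "opening": opening from 0.0 (shut) to 1.0 (fully open); "gripper_force": force on a finger pad.
Only numpy, scipy, OpenCV 4.12 (cv2) and the standard library are available. Lean on these libraries where they do the work, as an engineer would, in place of code of your own. Each camera call takes 0.05 s, during which the arm holds its last target. There are 200 camera calls.

## Task

The bronze seal lies ready under the copy camera. Take its record photograph with the camera's round release button: press it down to its halfway stop, pause there for a good second so the camera can focus, then press it fully down for a moment and let it come all the way up again. Do not touch the square label trigger, and leave the seal where it lies.

Things in the scene. Friction and masses are not known exactly. Their poses are not given: they have to be found in the camera images.
- release: the camera's two-stage release: a fixed round grey housing, 90 mm across, 34 mm high, with a round flat-topped aluminium cap, 52 mm across, on a stem. Origin: centre of the housing's underside, z up. It may stand left or right of the label trigger. Press the cap anywhere within 15 mm of its centre, e.g. with closed fingertips; it springs back up when let go.
- release_top (a point): centre of the top of the round cap; moves with it, straight down. Above the housing's origin it is 70 mm at rest, 60 mm at the halfway stop, 50 mm fully down. The first 10 mm take a soft 2 N rising to 4 N; at the halfway stop the force must reach 10 N before the cap goes on, and the last 10 mm take 10 N rising to 15 N.
- label_trigger: the label printer's trigger, not to be touched: a fixed square grey block, 90 x 90 mm, with a square aluminium key, 52 x 52 mm, whose top is 66 mm above the origin. The origin is the centre of the underside, z up.
- seal: the pale bronze electrotype seal, a loose disc 68 mm across and 7 mm thick, lying on a clear acrylic stand under the copy camera at the robot's left; the origin is the centre of its underside, z up. The camera head hangs 0.28 to 0.41 m above the shelf over the seal.
Things that resemble listed ones, but are neither listed nor needed, are in the scene too. There is more than one size of the seal; the job needs the larger.

How it is judged:
By the outcome, as a careful person would: the job done as asked, in the order asked, and still so for the second after the job is handed in, with the robot touching nothing.
It also fails if it takes over 32 s, if anything falls off the work surface, if the arm or the gripper's body presses on something with over 40 N, if the wrist force passes 120 N, or if a joint passes its speed limit or range.

## Working session

There is one attempt and no reset: what is moved stays moved. The work goes in short steps, Python scripts to look and compute and a tool call to move; the robot and the scene stay as the last step left them, time stands still between calls to the robot, and variables do not carry over. Pictures are saved under pics/ and viewed, at most 10 in all, crops included, and the job is handed in when it is done.

Besides the shell and the picture viewer there is one more tool, called after "Emit:" as name([rows], argument=value, ...), one row to a line, values as JSON. servo_tool: Moves the arm, as the interface text tells. Its arguments: {"type":"object","properties":{"series":{"type":"array","items":{"type":"object","properties":{"wx":{"type":"number"},"wy":{"type":"number"},"wz":{"type":"number"},"x":{"type":"number"},"y":{"type":"number"},"z":{"type":"number"},"jaw":{"type":"number"}}}}},"required":["series"]}

```bash
mkdir -p pics; cat > h.py <<'E'
from workcell import *
import numpy as np, cv2
def snap(n,f):
    p=camera_params(n); im,d=camera(n); cv2.imwrite(f'pics/{f}.png',im[:,:,::-1]); 
    R=cv2.Rodrigues(np.array(p['rvec'],float))[0]; t=np.array(p['tvec'],float).ravel()
    v,u=np.mgrid[:384,:512]
    c=np.stack([(u-p['cx'])/p['fx']*d,(v-p['cy'])/p['fy']*d,d],-1)
    w=(c-t)@R; w[d==0]=np.nan
    np.savez(f'pics/{f}.npz',im=im,w=w); return im,w
E
python3 - <<'E'
from h import *
a,_=snap('scene','s0'); b,_=snap('top','t0')
cv2.imwrite('pics/both.png',cv2.resize(np.hstack([a,b])[:,:,::-1],(800,300)))
s=read_state();print(s['time'],s['tcp_pos'],s['orientation'],s['ft_force'])
E
```

```text
0.1 [ 0.28469975 -0.58368909  0.21352433] [-3.13972824e+00 -1.34996967e-04  4.53790875e-01] [-1.36784924  0.28681472  0.04990196]
```

View pics/s0.png

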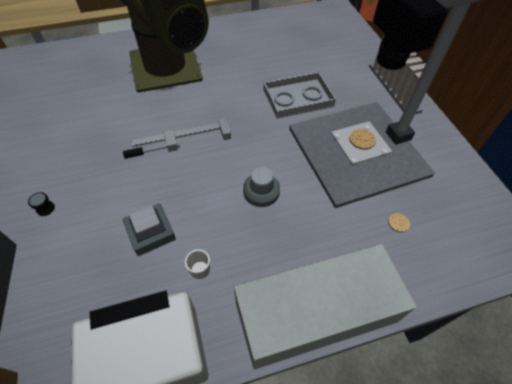

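View pics/t0.png

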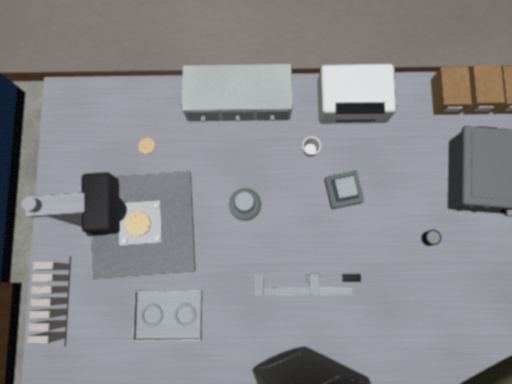

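The scene view shows the round release at (262,183) and the square trigger at (148,225). In the top view they are at (245,202) and (346,188).

Things that could be taken for the release, by top-view pixel:
- square trigger (346,188)
- white cup (312,146)
- black loupe (432,237)

The round housing with the round cap at (245,202) fits the description. The larger seal is on the stand at (137,223), and the small one at (147,146) isn't needed. I'll check this in one close crop and measure.

```bash
python3 - <<'E'
from h import *
z=np.load('pics/t0.npz'); im,w=z['im'],z['w']
cv2.imwrite('pics/crop.png',cv2.resize(im[160:250,100:380,::-1],(784,252),interpolation=cv2.INTER_CUBIC))
def rep(n,w,r0,r1,c0,c1,zl,zh):
    p=w[r0:r1,c0:c1].reshape(-1,3); p=p[(p[:,2]>zl)&(p[:,2]<zh)]
    print(n,len(p),p.mean(0).round(4),((p.min(0)+p.max(0))/2).round(4),np.ptp(p,0).round(4),np.median(p[:,2]).round(4))
rep('relcap',w,180,225,225,268,.055,.09)
rep('relhous',w,180,225,225,268,.025,.045)
rep('trigkey',w,165,212,322,368,.055,.09)
rep('seal',w,205,242,120,155,.0,.06)
w2=np.load('pics/s0.npz')['w']
rep('relcap s',w2,160,210,240,285,.06,.09)
E
```

```text
relcap 288 [0.5579 0.1507 0.0695] [0.5582 0.1505 0.0698] [0.0495 0.0486 0.0168] 0.0696
relhous 435 [0.5538 0.1496 0.0325] [0.5578 0.1506 0.0347] [0.0866 0.0857 0.0193] 0.0327
trigkey 377 [ 0.5948 -0.1231  0.0656] [ 0.5953 -0.1238  0.0644] [0.0574 0.0576 0.0183] 0.0656
seal 1209 [0.5016 0.4384 0.0468] [0.5046 0.4412 0.0473] [0.0996 0.095  0.0232] 0.0464
relcap s 343 [0.563  0.1499 0.0692] [0.5602 0.1509 0.0672] [0.0504 0.0504 0.012 ] 0.0697
```

View pics/crop.png

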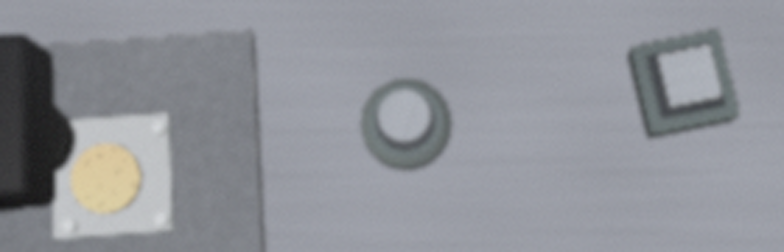

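The crop confirms it: round cap on round housing in the middle, square key on the right, larger seal on the acrylic stand. The cap is at (0.559, 0.151), with its top at z = 0.070. I'll close the jaws and travel at z ≈ 0.21.

Emit:
servo_tool([
  {"x": 0.4, "y": -0.38, "z": 0, "jaw": 1},
  {"x": 1.0, "y": -0.95, "z": 0, "jaw": 1},
  {"x": 1.7, "y": -1.6, "z": 0, "jaw": 1},
  {"x": 2.4, "y": -2.28, "z": 0, "jaw": 1},
  {"x": 3.1, "y": -2.95, "z": 0, "jaw": 1},
])

```text
invalid input
```

Emit:
servo_tool([
  {"x": 0.7, "y": -0.67, "z": 0, "jaw": 1},
  {"x": 1.4, "y": -1.33, "z": 0, "jaw": 1},
  {"x": 2.1, "y": -2.0, "z": 0, "jaw": 1},
  {"x": 2.8, "y": -2.66, "z": 0, "jaw": 1},
  {"x": 3.5, "y": -3.33, "z": 0, "jaw": 1},
])

```text
invalid input
```

Emit:
servo_tool([
  {"x": 0.7, "y": -0.67, "z": 0, "jaw": 1},
  {"x": 1.4, "y": -1.33, "z": 0, "jaw": 1},
  {"x": 2.1, "y": -2.0, "z": 0, "jaw": 1},
  {"x": 2.8, "y": -2.66, "z": 0, "jaw": 1},
  {"x": 3.5, "y": -3.33, "z": 0, "jaw": 1},
])

```text
invalid input
```

Emit:
servo_tool([
  {"x": 0.7, "y": -0.67, "z": 0, "jaw": 1},
  {"x": 1.4, "y": -1.33, "z": 0, "jaw": 1},
  {"x": 2.1, "y": -2.0, "z": 0, "jaw": 1},
  {"x": 2.8, "y": -2.66, "z": 0, "jaw": 1},
  {"x": 3.2, "y": -3.0, "z": 0, "jaw": 1},
])

```text
invalid input
```

Emit:
servo_tool([
  {"wx": 0, "wy": 0, "wz": 0, "x": 0.4, "y": -0.38, "z": 0, "jaw": 1},
  {"wx": 0, "wy": 0, "wz": 0, "x": 1.0, "y": -0.95, "z": 0, "jaw": 1},
  {"wx": 0, "wy": 0, "wz": 0, "x": 1.7, "y": -1.6, "z": 0, "jaw": 1},
  {"wx": 0, "wy": 0, "wz": 0, "x": 2.4, "y": -2.28, "z": 0, "jaw": 1},
  {"wx": 0, "wy": 0, "wz": 0, "x": 3.1, "y": -2.95, "z": 0, "jaw": 1},
])

```text
time: 0.52
tcp_pos: [0.3446, -0.422, 0.2139]
orientation: [-3.14, 0.0, 0.453]
ft_force: [1.0, -0.0, 0.2]
opening: 0.707
gripper_force: 0.0
```

Emit:
servo_tool([
  {"wx": 0, "wy": 0, "wz": 0, "x": 0.7, "y": -0.67, "z": 0, "jaw": 1},
  {"wx": 0, "wy": 0, "wz": 0, "x": 1.4, "y": -1.33, "z": 0, "jaw": 1},
  {"wx": 0, "wy": 0, "wz": 0, "x": 2.1, "y": -2.0, "z": 0, "jaw": 1},
  {"wx": 0, "wy": 0, "wz": 0, "x": 2.8, "y": -2.66, "z": 0, "jaw": 1},
  {"wx": 0, "wy": 0, "wz": 0, "x": 3.5, "y": -3.33, "z": 0, "jaw": 1},
])

```text
time: 0.93
tcp_pos: [0.4121, -0.2408, 0.2143]
orientation: [-3.141, 0.0, 0.453]
ft_force: [1.2, 0.3, 0.0]
opening: 0.354
gripper_force: 0.0
```

Emit:
servo_tool([
  {"wx": 0, "wy": 0, "wz": 0, "x": 0.7, "y": -0.67, "z": 0, "jaw": 1},
  {"wx": 0, "wy": 0, "wz": 0, "x": 1.4, "y": -1.33, "z": 0, "jaw": 1},
  {"wx": 0, "wy": 0, "wz": 0, "x": 2.1, "y": -2.0, "z": 0, "jaw": 1},
  {"wx": 0, "wy": 0, "wz": 0, "x": 2.8, "y": -2.66, "z": 0, "jaw": 1},
  {"wx": 0, "wy": 0, "wz": 0, "x": 3.5, "y": -3.33, "z": 0, "jaw": 1},
])

```text
time: 1.35
tcp_pos: [0.4795, -0.0596, 0.2144]
orientation: [-3.142, 0.0, 0.454]
ft_force: [0.7, 0.3, -0.2]
opening: 0.026
gripper_force: 0.0
```

Emit:
servo_tool([
  {"wx": 0, "wy": 0, "wz": 0, "x": 0.7, "y": -0.67, "z": 0, "jaw": 1},
  {"wx": 0, "wy": 0, "wz": 0, "x": 1.4, "y": -1.33, "z": 0, "jaw": 1},
  {"wx": 0, "wy": 0, "wz": 0, "x": 2.1, "y": -2.0, "z": 0, "jaw": 1},
  {"wx": 0, "wy": 0, "wz": 0, "x": 2.8, "y": -2.66, "z": 0, "jaw": 1},
  {"wx": 0, "wy": 0, "wz": 0, "x": 3.2, "y": -3.0, "z": 0, "jaw": 1},
])

```text
time: 1.77
tcp_pos: [0.5422, 0.1058, 0.2141]
orientation: [-3.14, 0.0, 0.457]
ft_force: [0.3, -0.2, -0.6]
opening: 0.005
gripper_force: 0.0
```

Emit:
servo_tool([
  {"wx": 0, "wy": 0, "wz": 0, "x": 0.45, "y": -0.4, "z": 0, "jaw": 1},
  {"wx": 0, "wy": 0, "wz": 0, "x": 0.88, "y": -0.82, "z": 0.3, "jaw": 1},
  {"wx": 0, "wy": 0, "wz": 0, "x": 0.88, "y": -0.82, "z": 1.2, "jaw": 1},
  {"wx": 0, "wy": 0, "wz": 0, "x": 0.88, "y": -0.82, "z": 2.1, "jaw": 1},
  {"wx": 0, "wy": 0, "wz": 0, "x": 0.88, "y": -0.82, "z": 2.8, "jaw": 1},
])

```text
time: 2.18
tcp_pos: [0.5579, 0.1477, 0.0997]
orientation: [-3.141, 0.002, 0.455]
ft_force: [-0.1, -0.4, -0.9]
opening: 0.004
gripper_force: 0.0
```

```bash
python3 - <<'E'
from h import *
snap('top','t1')
im,w=snap('scene','s1')
cv2.imwrite('pics/s1c.png',cv2.resize(im[100:240,180:360,::-1],(720,560),interpolation=cv2.INTER_CUBIC))
s=read_state();print(s['time'],s['tcp_pos'],s['ft_force'])
E
```

```text
2.2833 [0.55421934 0.14662174 0.09581238] [-0.81296813 -0.54168224 -0.23816215]
```

View pics/s1c.png

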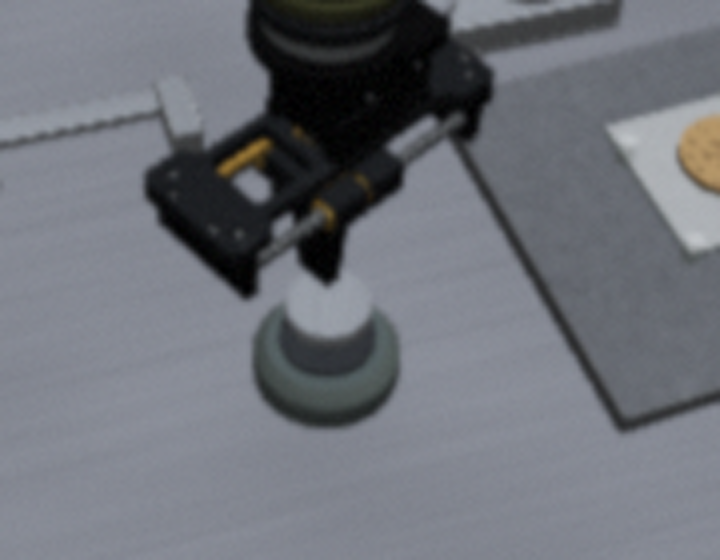

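The crop shows the closed fingertips at (325,278), just above the round cap at (328,300), well inside the 15 mm. I'll nudge a few mm onto the centre and let the arm settle.

Emit:
servo_tool([
  {"wx": 0, "wy": 0, "wz": 0, "x": 0.1, "y": 0, "z": 0, "jaw": 1},
  {"wx": 0, "wy": 0, "wz": 0, "x": 0.1, "y": 0, "z": 0, "jaw": 1},
  {"wx": 0, "wy": 0, "wz": 0, "x": 0.1, "y": 0, "z": 0, "jaw": 1},
  {"wx": 0, "wy": 0, "wz": 0, "x": 0.1, "y": 0, "z": 0, "jaw": 1},
  {"wx": 0, "wy": 0, "wz": 0, "x": 0.1, "y": 0, "z": 0, "jaw": 1},
])

```text
time: 2.7
tcp_pos: [0.564, 0.1491, 0.1047]
orientation: [3.141, -0.003, 0.454]
ft_force: [-1.1, -0.7, -0.1]
opening: 0.005
gripper_force: 0.0
```

```bash
python3 - <<'E'
from h import *
for i in range(6):
    camera('wrist'); s=read_state();print(s['time'],np.round(s['tcp_pos'],4),np.round(s['q'],4),np.round(s['ft_force'],2))
E
```

```text
2.75 [0.5637 0.1491 0.1043] [0.1665 0.0703 1.9009 0.     1.1678 1.2836] [0.03 0.3  0.07]
2.8 [0.5634 0.149  0.1038] [ 0.1665  0.0706  1.9014 -0.      1.1677  1.2836] [ 0.28  0.8  -0.57]
2.85 [0.5631 0.149  0.1034] [0.1665 0.0709 1.9018 0.     1.1677 1.2837] [-0.87  0.78  0.15]
2.9 [0.563  0.149  0.1032] [0.1666 0.0711 1.9021 0.     1.1676 1.2837] [-0.39 -0.66  0.19]
2.95 [0.5629 0.149  0.103 ] [0.1666 0.0713 1.9022 0.     1.1676 1.2836] [-0.29 -0.09 -1.34]
3.0 [0.5628 0.149  0.1028] [0.1666 0.0715 1.9024 0.     1.1676 1.2836] [-0.42 -0.16  0.88]
```

Emit:
servo_tool([
  {"wx": 0, "wy": 0, "wz": 0, "x": -0.08, "y": 0, "z": 0.1, "jaw": 1},
  {"wx": 0, "wy": 0, "wz": 0, "x": -0.08, "y": 0, "z": 0.25, "jaw": 1},
  {"wx": 0, "wy": 0, "wz": 0, "x": -0.08, "y": 0, "z": 0.4, "jaw": 1},
  {"wx": 0, "wy": 0, "wz": 0, "x": -0.08, "y": 0, "z": 0.55, "jaw": 1},
  {"wx": 0, "wy": 0, "wz": 0, "x": -0.08, "y": 0, "z": 0.6, "jaw": 1},
])

```text
time: 3.42
tcp_pos: [0.5588, 0.1474, 0.0767]
orientation: [-3.141, 0.003, 0.454]
ft_force: [-0.4, 0.8, -0.7]
opening: 0.006
gripper_force: 0.0
```

Emit:
servo_tool([
  {"wx": 0, "wy": 0, "wz": 0, "x": 0, "y": 0, "z": 0.05, "jaw": 1},
  {"wx": 0, "wy": 0, "wz": 0, "x": 0, "y": 0, "z": 0.1, "jaw": 1},
  {"wx": 0, "wy": 0, "wz": 0, "x": 0, "y": 0, "z": 0.15, "jaw": 1},
  {"wx": 0, "wy": 0, "wz": 0, "x": 0, "y": 0, "z": 0.2, "jaw": 1},
  {"wx": 0, "wy": 0, "wz": 0, "x": 0, "y": 0, "z": 0.25, "jaw": 1},
])

```text
time: 3.83
tcp_pos: [0.5602, 0.1477, 0.0689]
orientation: [3.141, -0.001, 0.454]
ft_force: [-0.3, 0.2, 1.6]
opening: 0.007
gripper_force: 1.0
```

Emit:
servo_tool([
  {"wx": 0, "wy": 0, "wz": 0, "x": 0, "y": 0, "z": 0.03, "jaw": 1},
  {"wx": 0, "wy": 0, "wz": 0, "x": 0, "y": 0, "z": 0.06, "jaw": 1},
  {"wx": 0, "wy": 0, "wz": 0, "x": 0, "y": 0, "z": 0.09, "jaw": 1},
  {"wx": 0, "wy": 0, "wz": 0, "x": 0, "y": 0, "z": 0.12, "jaw": 1},
  {"wx": 0, "wy": 0, "wz": 0, "x": 0, "y": 0, "z": 0.15, "jaw": 1},
])

```text
time: 4.25
tcp_pos: [0.5602, 0.1477, 0.063]
orientation: [3.141, -0.001, 0.454]
ft_force: [-0.3, -0.8, 2.5]
opening: 0.006
gripper_force: 1.6
```

Emit:
servo_tool([
  {"wx": 0, "wy": 0, "wz": 0, "x": 0, "y": 0, "z": 0.02, "jaw": 1},
  {"wx": 0, "wy": 0, "wz": 0, "x": 0, "y": 0, "z": 0.04, "jaw": 1},
  {"wx": 0, "wy": 0, "wz": 0, "x": 0, "y": 0, "z": 0.06, "jaw": 1},
  {"wx": 0, "wy": 0, "wz": 0, "x": 0, "y": 0, "z": 0.07, "jaw": 1},
  {"wx": 0, "wy": 0, "wz": 0, "x": 0, "y": 0, "z": 0.07, "jaw": 1},
])

```text
time: 4.67
tcp_pos: [0.5602, 0.1477, 0.0603]
orientation: [3.141, -0.0, 0.454]
ft_force: [-0.9, 0.3, 4.4]
opening: 0.007
gripper_force: 2.4
```

Emit:
servo_tool([
  {"wx": 0, "wy": 0, "wz": 0, "x": 0, "y": 0, "z": 0.01, "jaw": 1},
  {"wx": 0, "wy": 0, "wz": 0, "x": 0, "y": 0, "z": 0.01, "jaw": 1},
  {"wx": 0, "wy": 0, "wz": 0, "x": 0, "y": 0, "z": 0.01, "jaw": 1},
  {"wx": 0, "wy": 0, "wz": 0, "x": 0, "y": 0, "z": 0.01, "jaw": 1},
  {"wx": 0, "wy": 0, "wz": 0, "x": 0, "y": 0, "z": 0.01, "jaw": 1},
])

```text
time: 5.08
tcp_pos: [0.5603, 0.1477, 0.0602]
orientation: [3.141, -0.001, 0.454]
ft_force: [-1.3, 0.8, 6.1]
opening: 0.001
gripper_force: 3.3
```

```bash
python3 - <<'E'
from h import *
for i in range(5):
    camera('wrist'); s=read_state();print(s['time'],np.round(s['tcp_pos'],4),np.round(s['ft_force'],2))
E
```

```text
5.1333 [0.5603 0.1477 0.0603] [-0.78 -0.78  6.76]
5.1833 [0.5603 0.1477 0.0602] [-1.55 -0.38  5.44]
5.2333 [0.5603 0.1477 0.0602] [-1.01 -1.01  7.4 ]
5.2833 [0.5603 0.1477 0.0603] [-3.04 -0.43  5.86]
5.3333 [0.5603 0.1477 0.0602] [-1.29 -0.56  6.65]
```

It's at the halfway stop: z stays at 0.060 and the force is about 6.4 N, between 4 and 10 N. I'll hold here for over a second.

Emit:
servo_tool([
  {"wx": 0, "wy": 0, "wz": 0, "x": 0, "y": 0, "z": 0, "jaw": 1},
  {"wx": 0, "wy": 0, "wz": 0, "x": 0, "y": 0, "z": 0, "jaw": 1},
  {"wx": 0, "wy": 0, "wz": 0, "x": 0, "y": 0, "z": 0, "jaw": 1},
  {"wx": 0, "wy": 0, "wz": 0, "x": 0, "y": 0, "z": 0, "jaw": 1},
  {"wx": 0, "wy": 0, "wz": 0, "x": 0, "y": 0, "z": 0, "jaw": 1},
])

```text
time: 5.75
tcp_pos: [0.5603, 0.1477, 0.0603]
orientation: [3.141, -0.001, 0.454]
ft_force: [-0.8, -0.7, 6.8]
opening: 0.01
gripper_force: 3.3
```

Emit:
servo_tool([
  {"wx": 0, "wy": 0, "wz": 0, "x": 0, "y": 0, "z": 0, "jaw": 1},
  {"wx": 0, "wy": 0, "wz": 0, "x": 0, "y": 0, "z": 0, "jaw": 1},
  {"wx": 0, "wy": 0, "wz": 0, "x": 0, "y": 0, "z": 0, "jaw": 1},
  {"wx": 0, "wy": 0, "wz": 0, "x": 0, "y": 0, "z": 0, "jaw": 1},
  {"wx": 0, "wy": 0, "wz": 0, "x": 0, "y": 0, "z": 0, "jaw": 1},
])

```text
time: 6.17
tcp_pos: [0.5603, 0.1477, 0.0603]
orientation: [3.141, -0.001, 0.454]
ft_force: [-1.6, -0.8, 6.6]
opening: 0.003
gripper_force: 3.3
```

Emit:
servo_tool([
  {"wx": 0, "wy": 0, "wz": 0, "x": 0, "y": 0, "z": 0, "jaw": 1},
  {"wx": 0, "wy": 0, "wz": 0, "x": 0, "y": 0, "z": 0, "jaw": 1},
  {"wx": 0, "wy": 0, "wz": 0, "x": 0, "y": 0, "z": 0, "jaw": 1},
  {"wx": 0, "wy": 0, "wz": 0, "x": 0, "y": 0, "z": 0, "jaw": 1},
  {"wx": 0, "wy": 0, "wz": 0, "x": 0, "y": 0, "z": 0, "jaw": 1},
])

```text
time: 6.58
tcp_pos: [0.5603, 0.1477, 0.0603]
orientation: [3.141, -0.001, 0.454]
ft_force: [-1.5, -0.1, 6.9]
opening: 0.005
gripper_force: 3.3
```

Emit:
servo_tool([
  {"wx": 0, "wy": 0, "wz": 0, "x": 0, "y": 0, "z": 0.06, "jaw": 1},
  {"wx": 0, "wy": 0, "wz": 0, "x": 0, "y": 0, "z": 0.12, "jaw": 1},
  {"wx": 0, "wy": 0, "wz": 0, "x": 0, "y": 0, "z": 0.18, "jaw": 1},
  {"wx": 0, "wy": 0, "wz": 0, "x": 0, "y": 0, "z": 0.24, "jaw": 1},
  {"wx": 0, "wy": 0, "wz": 0, "x": 0, "y": 0, "z": 0.26, "jaw": 1},
])

```text
time: 7.0
tcp_pos: [0.5606, 0.1477, 0.0509]
orientation: [3.141, -0.001, 0.454]
ft_force: [-4.7, -0.4, 13.1]
opening: 0.008
gripper_force: 7.0
```

Emit:
servo_tool([
  {"wx": 0, "wy": 0, "wz": 0, "x": 0, "y": 0, "z": 0.02, "jaw": 1},
  {"wx": 0, "wy": 0, "wz": 0, "x": 0, "y": 0, "z": 0.04, "jaw": 1},
  {"wx": 0, "wy": 0, "wz": 0, "x": 0, "y": 0, "z": 0.04, "jaw": 1},
  {"wx": 0, "wy": 0, "wz": 0, "x": 0, "y": 0, "z": 0.04, "jaw": 1},
  {"wx": 0, "wy": 0, "wz": 0, "x": 0, "y": 0, "z": 0.04, "jaw": 1},
])

```text
time: 7.42
tcp_pos: [0.5607, 0.1477, 0.0501]
orientation: [3.141, -0.001, 0.454]
ft_force: [-5.6, -1.3, 15.9]
opening: 0.002
gripper_force: 7.8
```

Emit:
servo_tool([
  {"wx": 0, "wy": 0, "wz": 0, "x": 0, "y": 0, "z": 0.03, "jaw": 1},
  {"wx": 0, "wy": 0, "wz": 0, "x": 0, "y": 0, "z": 0.03, "jaw": 1},
  {"wx": 0, "wy": 0, "wz": 0, "x": 0, "y": 0, "z": 0.03, "jaw": 1},
  {"wx": 0, "wy": 0, "wz": 0, "x": 0, "y": 0, "z": 0.03, "jaw": 1},
  {"wx": 0, "wy": 0, "wz": 0, "x": 0, "y": 0, "z": 0.03, "jaw": 1},
])

```text
time: 7.83
tcp_pos: [0.5608, 0.1477, 0.05]
orientation: [3.141, -0.001, 0.454]
ft_force: [-7.6, -1.7, 20.6]
opening: 0.005
gripper_force: 10.4
```

Emit:
servo_tool([
  {"wx": 0, "wy": 0, "wz": 0, "x": 0, "y": 0, "z": -0.2, "jaw": 1},
  {"wx": 0, "wy": 0, "wz": 0, "x": 0, "y": 0, "z": -0.5, "jaw": 1},
  {"wx": 0, "wy": 0, "wz": 0, "x": 0, "y": 0, "z": -0.9, "jaw": 1},
  {"wx": 0, "wy": 0, "wz": 0, "x": 0, "y": 0, "z": -1.4, "jaw": 1},
  {"wx": 0, "wy": 0, "wz": 0, "x": 0, "y": 0, "z": -1.9, "jaw": 1},
])

```text
time: 8.25
tcp_pos: [0.5589, 0.1475, 0.1216]
orientation: [-3.141, 0.002, 0.454]
ft_force: [-0.1, -0.2, 0.7]
opening: 0.008
gripper_force: 0.0
```

Emit:
servo_tool([
  {"wx": 0, "wy": 0, "wz": 0, "x": -0.4, "y": 0.4, "z": -0.4, "jaw": 1},
  {"wx": 0, "wy": 0, "wz": 0, "x": -0.9, "y": 0.9, "z": -0.8, "jaw": 1},
  {"wx": 0, "wy": 0, "wz": 0, "x": -1.4, "y": 1.4, "z": -1.2, "jaw": 1},
  {"wx": 0, "wy": 0, "wz": 0, "x": -1.9, "y": 1.9, "z": -1.5, "jaw": 1},
  {"wx": 0, "wy": 0, "wz": 0, "x": -2.2, "y": 2.2, "z": -1.6, "jaw": 1},
])

```text
time: 8.67
tcp_pos: [0.5194, 0.0281, 0.1879]
orientation: [3.14, -0.002, 0.453]
ft_force: [0.3, -0.7, 0.1]
opening: 0.01
gripper_force: 0.0
```

```bash
python3 - <<'E'
from h import *
for i in range(6): camera('wrist')
im,w=snap('top','t2'); snap('scene','s2')
o=np.load('pics/t0.npz')['w']
for W in (o,w):
    p=W[180:225,225:268].reshape(-1,3); p=p[(p[:,2]>.04)&(p[:,2]<.09)]; print(len(p),np.percentile(p[:,2],[20,50,80]).round(4))
    p=W[205:242,126:150].reshape(-1,3); print(p.mean(0).round(4))
s=read_state();print(s['time'],s['tcp_pos'],np.round(s['ft_force'],2),np.abs(s['qvel']).max())
E
```

```text
304 [0.0666 0.0693 0.0718]
[0.5035 0.4392 0.0491]
298 [0.0662 0.0694 0.0721]
[nan nan nan]
9.0667 [0.51917339 0.0308311  0.18524378] [ 0.28 -0.04 -0.96] 0.0035723961564924243
```

View pics/s2.png

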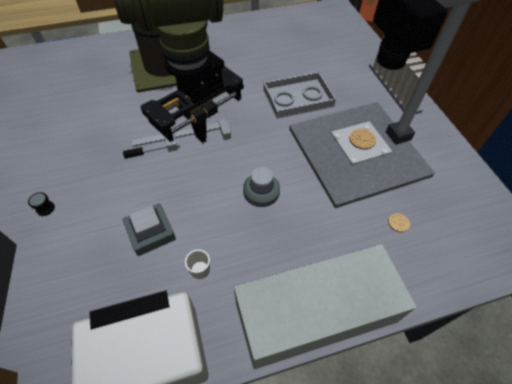

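The cap at (262,183) is back up, with its top at z ≈ 0.070. The seal at (363,139) and the trigger at (148,225) haven't moved, and the arm is clear and still.

```bash
python3 -c "
from workcell import *
print(close_job())"
```

```text
the job is handed in; nothing more can be done
None
```

The record photograph was taken as asked and the job is handed in: halfway stop held about 2 s, then fully down (z = 0.050), then fully released; the square trigger and seal were not touched, and it took about 9 s.

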